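# Lock the mould bar with its ball-lock index pin

### The job

Lock the mould bar to its bed with the ball-lock pin that stands in it: press the orange button so that the pin slides down, shift the bar towards the yellow end stop until the pin finds the hidden hole in the plate below, and push it fully home. Then let go, so that the button comes up again and the balls lock under the plate. Do not force the pin with more than about 40 N, and leave the loose sticks, jar and spatula where they are.

Things in the scene. Friction and masses are not known exactly. Their poses are not given: they have to be found in the camera images.
- pin: Ball-lock pin standing nose-down in the brass-ringed bore of the aluminium bar, 90 g. Origin: middle of the nose's end, z up the shank. Polished steel shank 12 mm thick, 66 mm long up to a 24 mm collar; nose tapered over 4 mm. On top a round black dish, 50 mm outside, 44 mm inside, floor 74 mm and rim 86 mm above the origin, with an orange button in its middle.
- pin_balls (a point): middle of four brass locking balls, 20 mm above the nose, standing out 3 mm from the shank (18 to 22 mm above the nose). At the start they rest on the bar and keep the pin out. The button draws them in (flush at 3 mm of press); pressing on then pushes the whole pin down the bore. Inside a hole they keep the button 2 mm or more down and, when it is let go, hold the pin where it is
- pin_button (a joint): travel of the orange button down into the pin (m): 0 is up (balls out), 0.006 fully pressed. Spring: 3 N at the start, 9 N fully down; freeing the parked pin takes about 8 N
- button_top (a point): middle of the orange button's top face (22 mm across), moves with it; when up, 82 mm above the nose and 4 mm below the dish's rim
- bar_bore (a point): centre of the pin's bore (13.5 mm wide) at the top of the aluminium mould bar, 86 mm above the table. z up; y: the way the bar slides, towards the yellow end stop. Bar 44 mm wide, 270 mm long, 30 mm thick, never lifts; fixed blue sticks stand 55 mm above its top, 84 mm or more from the bore. With the pin home, its collar rests on the bar, nose 66 mm below the bar's top
- bar (a joint): how far the bar has slid along its bed towards the yellow end stop (m): 0 at the start, -0.005 to 0.095. About 1.5 N of friction; stays where it is left; the pin carries the bar along when its head is pushed sideways; once the nose has caught in the hole the bar stops, the pin leans by up to 0.1 rad under the push, and slides home best when pressed in the middle without side load
- bed: fixed bed, origin under its centre, y along the slide to the yellow end stop: grey foot 110 x 400 mm, dark cheeks 70 mm high. Under the bar, 1 mm below it, a 12 mm steel plate with one hole 14.5 mm wide on the bore's line, hidden, each time elsewhere: 30 to 75 mm from the bore's start, towards the yellow stop. A pressed pin's nose rides on the plate 31 mm below the bar's top; free space below
- stick0: blue cosmetic stick standing loose on the table beside the bed, 29 mm in diameter, 72 mm high, 30 g, origin under its centre; a bystander
- stick1: blue cosmetic stick standing loose on the table beside the bed, 29 mm in diameter, 72 mm high, 30 g, origin under its centre; a bystander
- stick2: blue cosmetic stick standing loose on the table beside the bed, 29 mm in diameter, 72 mm high, 30 g, origin under its centre; a bystander
- stick3: blue cosmetic stick standing loose on the table beside the bed, 29 mm in diameter, 72 mm high, 30 g, origin under its centre; a bystander
- jar: closed pink jar with white cap, 56 mm in diameter, 60 mm high, on the table, origin under its centre; a bystander
- spatula: spatula with blue handle, 250 mm long, lying on the table, origin at its middle on the table; a bystander

How it is judged:
On the way:
1. the pin has been pressed out of its parking place: its nose is about at the bar's underside or lower (more than 28 mm below the bar's top) (z of pin in the frame of bar_bore below -0.028 m), for 0.1 s.
At the end, for the whole second after the job is handed in: the pin is fully home (nose more than 63.5 mm below the bar top: collar within 2.5 mm of the bar), upright (0.1 rad) and within 6 mm of the bore, the button up again (under 1 mm down, so the balls are out under the plate), the bar shifted more than 20 mm, the pin at rest (z of pin in the frame of bar_bore below -0.0635 m and value of joint pin_button below 0.001 m and angle between the z axis of pin and the z axis of bar_bore, either way round below 0.1 rad and horizontal distance between pin and bar_bore below 0.006 m and value of joint bar above 0.02 m and linear speed of pin below 0.02 m/s); the robot touches nothing.
It fails at once if the pin is forced with more than 45 N (contact force between the fingers and pin above 45 N).
It fails at once if a loose stick, the jar or the spatula is moved more than 30 mm (distance of any of stick0, stick1, stick2, stick3, jar, spatula from where it was at the start of the episode above 0.03 m).
It fails at once if a loose stick or the jar is tipped over (angle between any of stick0, stick1, stick2, stick3, jar's own z axis and vertical above 0.6 rad).
It also fails if it takes over 45 s, if anything falls off the work surface, if the arm or the gripper's body presses on something with over 40 N, if the wrist force passes 120 N, or if a joint passes its speed limit or range.

### The arm

A 6-joint arm with a two-finger parallel gripper is mounted at the origin on the work surface. World frame = base frame: x ahead of the robot, y to its left, z up, the work surface at z = 0. Lengths are in m, angles in rad, forces in N, time in s.
With the tool pointing down it reaches from about 0.375 to 0.9 m from the base axis. Payload 3.1 kg.
Tool frame: the origin (TCP) lies on the centre line of the jaws, within the pads' length; the fingertips stand 22 mm ahead of it and the grasp point (between the pads) lies 3 mm ahead of it; z points along the fingers, y is the line along which they close (so a half turn about z gives the same grasp; the last joint's range is limited). The gripper opens to 85 mm and grips with 20 to 120 N. Pads are 22 mm wide; open, the fingers measure 114 mm over their backs; the gripper's body (76 mm by 85 mm) begins 54 mm behind the grasp point. The pads swing forward as they close: fully open they stand 13 mm farther back than shut.
Start: joints at [1.099, 0.527, 1.433, -0, 1.181, -0.178], TCP at [0.18, 0.598, 0.253] pointing down, gripper open.
Joint ranges: [-3.08, 3.08], [-0.75, 2.2], [0.22, 2.44], [-1.43, 4.57], [0, 2.65], [-2.85, 2.85]. Speed limits (rad/s): [2.79, 2.79, 3.14, 3.14, 3.14, 3.14].

### API

Orientations are given as a unit quaternion [x, y, z, w].
In Python, from station import manip gives the robot as it stands.
- The arm moves only by the tool drive_effector, called after "Request:" as name(argument=value, ...) on one line, values as JSON. Schema: {"type":"object","properties":{"increments":{"type":"array","items":{"type":"object","properties":{"trans":{"type":"array","items":{"type":"number"},"minItems":3,"maxItems":3},"spin":{"type":"number"},"aperture":{"type":"number"}},"additionalProperties":false,"required":["aperture"]},"minItems":1,"maxItems":20},"force":{"type":"number"},"only":{"type":"string"},"quiet":{"type":"boolean"},"lines":{"type":"string"}},"required":["increments"],"additionalProperties":false}. increments is a list of rows, 1 to 20 of them, each an object with the fields trans (a list: dx, dy, dz in units of 50 mm), spin (a turn about the tool's z in units of 0.1 rad), aperture (the opening from 0.0 (shut) to 1.0 (fully open)); a field left out counts as zero (the opening has to be given); each row is the pose to reach, as a shift and turn from the pose commanded when the call began, along the tool's axes at that moment; what a row does not reach only later rows make up. A row lasts 1/10 s, in which the tool goes at most 0.05 m and 0.15 rad, less where a joint would pass 70% of its speed; a pose out of reach is approached as far as the arm can. The fingers move at their own pace and stop on an object; force is the grip in N (left out, the last holds). Time passes only in rows, so rows that do not move let the fingers close. The tool returns the time, the measured TCP pose, the force, the opening and the grip force at its end. only (a regular expression) keeps the lines of the reply that match it, lines (a string "A,B") keeps lines A to B, and quiet returns only ok. Input that does not fit is refused with a message, and nothing moves.
- manip.sense(): the state, without advancing time (a new reading comes with each control period).
- manip.snapshot(name): name is "scene" or "top"; returns a dict with "pixels" (400x640x3 uint8, red, green, blue), "range_z" (400x640 float32, m along the optical axis (not along the pixel's ray), 0 where there is no reading), "fov_y" (degrees; the focal length in pixels is half the picture's height over the tangent of half this angle, whatever the lens; pixels are square), "cx", "cy" (the principal point, pixels), "R" (3x3) and "t" (3): a world point X has camera coordinates R X + t. Camera axes: x right, y down, z forward; pixel columns grow to the right and rows downward; lengths in m; the calibration is good to about 2 mm. A picture is of the moment at which its call begins.
- manip.sign_off(): hands the job in; it is judged then, once.
The state is a dict: "t": time; "q": joint angles; "qd": joint speeds; "tau": joint torques, N m; "tcp_pos": TCP position; "tool_rot": TCP orientation; "force": force on the tool from outside, world axes, zero at the start; "ft_torque": the same for the moment, N m; "finger_gap": opening from 0.0 (shut) to 1.0 (fully open); "gripper_force": force on a finger pad.
Only numpy, scipy, OpenCV 4.12 (cv2) and the standard library are available. Lean on these libraries where they do the work, as an engineer would, in place of code of your own. Each camera call takes 0.05 s, during which the arm holds its last target. There are 200 camera calls.

## Working session

There is one attempt and no reset: what is moved stays moved. The work goes in short steps, Python scripts to look and compute and a tool call to move; the robot and the scene stay as the last step left them, time stands still between calls to the robot, and variables do not carry over. Pictures are saved under pics/ and viewed, at most 10 in all, crops included, and the job is handed in when it is done.

```bash
ls; mkdir -p pics
```

Create h.py:
```python
import numpy as np,cv2
from station import manip
def snap(n):
    s=manip.snapshot(n); s['f']=200/np.tan(np.radians(s['fov_y'])/2); s['R']=np.array(s['R']);s['t']=np.array(s['t']); return s
def ray(s,u,v):
    d=s['R'].T@np.array([(u-s['cx'])/s['f'],(v-s['cy'])/s['f'],1.]); return -s['R'].T@s['t'],d
def onplane(s,u,v,z):
    c,d=ray(s,u,v); return c+d*(z-c[2])/d[2]
def two(s1,p1,s2,p2):
    c1,d1=ray(s1,*p1);c2,d2=ray(s2,*p2)
    k=np.linalg.lstsq(np.c_[d1,-d2],c2-c1,rcond=None)[0]
    a,b=c1+k[0]*d1,c2+k[1]*d2; return (a+b)/2,np.linalg.norm(a-b)
def depth(s,u,v):
    z=s['range_z'][int(round(v)),int(round(u))]; c,d=ray(s,u,v); return c+d*z
```

Run:
```python
from h import *
for n in('scene','top'):
    s=snap(n); cv2.imwrite(f'pics/{n}0.png',s['pixels'][:,:,::-1]); print(n,s['fov_y'],-s['R'].T@s['t'])
st=manip.sense(); print(st['t'],st['tcp_pos'],st['tool_rot'],st['finger_gap'])
```

```text
pics
station.py
scene 54.45460295658371 [1.06417727 0.5817481  0.64220547]
top 56.22752812850092 [0.37661634 0.11604869 1.06304898]
0.1 [0.1800988  0.5978589  0.25243782] [ 1.45882810e-01  9.89301395e-01 -9.23193311e-04 -3.22830327e-04] 0.9986163576680612
```

View pics/scene0.png

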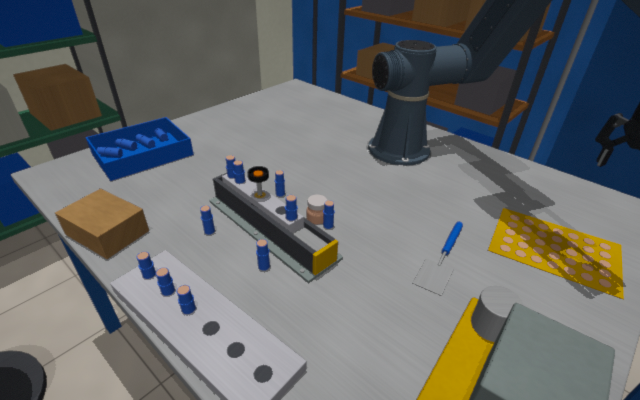

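View pics/top0.png

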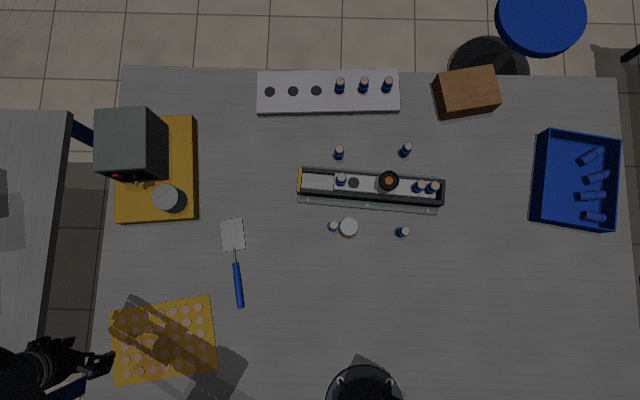

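The scene view shows the pin dish with its orange button at about (258,174) and the yellow stop at (325,255). In the top view the dish is at (388,181) and the stop at (300,180). The fixed sticks on the bar are at (341,180), (420,186) and (433,187). The slide direction is left in the top view, roughly world +y.

Create m.py:
```python
from h import *
def btn(s,box,lo=(5,150,120),hi=(18,255,255)):
    x0,y0,x1,y1=box; h=cv2.cvtColor(s['pixels'],cv2.COLOR_RGB2HSV)[y0:y1,x0:x1]
    m=cv2.inRange(h,lo,hi); n,_,st,c=cv2.connectedComponentsWithStats(m)
    if n<2:return None,0,None
    i=1+np.argmax(st[1:,4]); return c[i]+[x0,y0],st[i,4],st[i,:4]+np.array([x0,y0,0,0])
```

Run:
```python
from m import *
a=snap('scene');b=snap('top')
pa=btn(a,(235,160,285,195));pb=btn(b,(365,160,410,205));print(pa,pb)
P,e=two(a,pa[0],b,pb[0]);print('button',P,e,depth(a,*pa[0]),depth(b,*pb[0]))
# dish (dark) in top
g=cv2.cvtColor(b['pixels'],cv2.COLOR_RGB2HSV)[...,2][160:205,365:410]
m=cv2.inRange(g,0,60);n,l,st,c=cv2.connectedComponentsWithStats(m);i=1+np.argmax(st[1:,4]);print('dish',c[i]+[365,160],st[i]);
# yellow stop, both
for s,box in((a,(300,230,345,275)),(b,(290,160,310,200))):
    y=btn(s,box,(20,120,80),(32,255,255));print('yellow',y)
# bed dark cheek edges / bar direction: aluminium bar mask in top
hsv=cv2.cvtColor(b['pixels'],cv2.COLOR_RGB2HSV)
R=b['R'];
for name,uv,z in(('stickY',(341,177),.141),('stickA',(420,183),.141),('stickB',(433,184),.141),('s0',(338,149),.072),('s1',(405,147),.072),('s2',(332,226),.072),('s3',(402,231),.072),('jar',(349,227),.06)):
    print(name,onplane(b,*uv,z).round(3),depth(b,*uv).round(3))
m=cv2.inRange(hsv[...,2],0,60)
m[:160]=0;m[220:]=0;m[:,:300]=0;m[:,448:]=0
p=np.argwhere(m)[:,::-1].astype(np.float32);r=cv2.minAreaRect(p);print(r)
q=cv2.boxPoints(r);print([onplane(b,*k,.07).round(3) for k in q])
for s,n,c in((a,'a',(200,140,350,280)),(b,'b',(290,130,450,250))):
    x0,y0,x1,y1=c;cv2.imwrite(f'pics/{n}c.png',cv2.resize(s['pixels'][y0:y1,x0:x1,::-1],None,fx=4,fy=4,interpolation=cv2.INTER_CUBIC))
```

```text
(array([257.82051282, 172.92307692]), np.int32(39), array([254, 171,   9,   5])) (array([385.33333333, 179.        ]), np.int32(3), array([385, 178,   2,   3]))
button [ 0.58275153 -0.03192332  0.15229311] 0.004097733878146703 [ 0.58199887 -0.03605604  0.15070394] [ 0.58155588 -0.03055628  0.15115849]
dish [386.91955446 189.75866337] [  0  10  45  35 808]
yellow (array([324.68468468, 256.63243243]), np.int32(555), array([313, 239,  25,  36]))
yellow (array([298.8625, 178.95  ]), np.int32(80), array([297, 167,   5,  25]))
stickY [0.586 0.079 0.141] [0.586 0.079 0.139]
stickA [ 0.576 -0.119  0.141] [ 0.576 -0.119  0.14 ]
stickB [ 0.574 -0.152  0.141] [ 0.575 -0.152  0.14 ]
s0 [0.68  0.086 0.072] [0.68  0.086 0.072]
s1 [ 0.69  -0.097  0.072] [ 0.691 -0.097  0.071]
s2 [0.468 0.098 0.072] [0.468 0.098 0.071]
s3 [ 0.46  -0.088  0.072] [ 0.46  -0.088  0.073]
jar [0.468 0.052 0.06 ] [0.468 0.052 0.059]
((372.7658996582031, 186.59646606445312), (144.8820037841797, 45.755821228027344), 5.906140327453613)
[array([0.531, 0.189, 0.07 ]), array([0.657, 0.181, 0.07 ]), array([ 0.626, -0.211,  0.07 ]), array([ 0.501, -0.196,  0.07 ])]
```

View pics/bc.png

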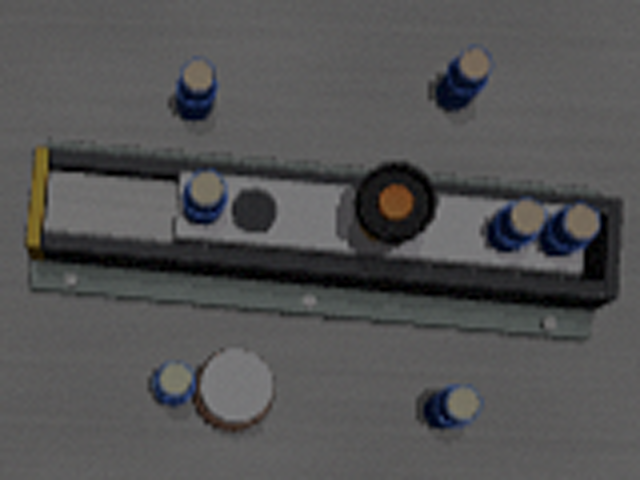

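View pics/ac.png

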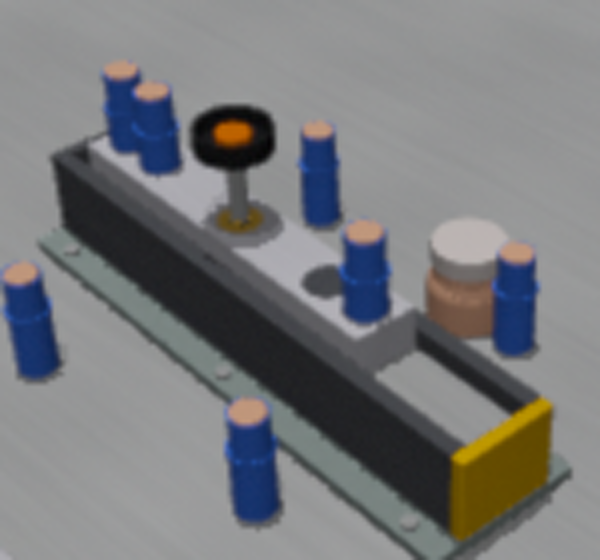

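The top crop puts the dish and button at full-image (388.8,180.6), with the lower foot edge running from (297.5,202.5) to (437,214.5). The scene crop puts the button at (258,173). My top-view button mask was too strict, so I'll redo it and get the slide direction as well.

Run:
```python
from m import *
a=snap('scene');b=snap('top')
pa=btn(a,(235,160,285,195));pb=btn(b,(378,170,400,192),(5,100,60),(18,255,255));print(pa,pb)
P,e=two(a,pa[0],b,pb[0]);print('button',P,e)
print('top@.150',onplane(b,*pb[0],.150),'scene',onplane(a,*pa[0],.150))
for p,q,z in(((297.5,202.5),(437,214.5),.006),((299,167),(297.5,192),.08)):
    A,B=onplane(b,*p,z),onplane(b,*q,z);d=A-B;print(A,B,np.degrees(np.arctan2(d[1],d[0])))
# cheek top inner edges by depth: bar-top points
v,u=np.mgrid[130:250,290:450];z=b['range_z'][v,u]
c=-b['R'].T@b['t'];D=np.stack([(u-b['cx'])/b['f'],(v-b['cy'])/b['f'],u*0+1.],-1)@b['R']
X=c+D*z[...,None];m=(abs(X[...,2]-.086)<.004);Q=X[m][:,:2].astype(np.float32)
print(len(Q),cv2.minAreaRect(Q),Q.min(0),Q.max(0))
m=(X[...,2]<.025)&(X[...,2]>.003); Q=X[m][:,:2].astype(np.float32);print(len(Q),cv2.minAreaRect(Q))
m=(abs(X[...,2]-.07)<.003)&(z>0); Q=X[m][:,:2].astype(np.float32);print(len(Q),cv2.minAreaRect(Q))
m=(X[...,2]>.145)&(X[...,2]<.165);Q=X[m][:,:2].astype(np.float32);print('dish',len(Q),cv2.minEnclosingCircle(Q),X[m][:,2].max())
from scipy.spatial.transform import Rotation as r
s=manip.sense();print(r.from_quat(s['tool_rot']).as_matrix().round(3),s['tcp_pos'])
```

```text
(array([257.82051282, 172.92307692]), np.int32(39), array([254, 171,   9,   5])) (array([388.5, 180. ]), np.int32(60), array([385, 176,   8,   9]))
button [ 0.5798188  -0.03886623  0.1484774 ] 2.1903484439585967e-05
top@.150 [ 0.57948821 -0.03861663  0.15      ] scene [ 0.58130828 -0.03694088  0.15      ]
[0.53867511 0.19659719 0.006     ] [ 0.51522087 -0.20060597  0.006     ] 86.62069465700901
[0.62428771 0.19063395 0.08      ] [0.55568348 0.1920481  0.08      ] -1.180877442488442
1026 ((0.5805513858795166, -0.03936551511287689), (0.2699733376502991, 0.04515087604522705), 86.39114379882812) [ 0.5502803  -0.17296582] [0.6093695 0.0954743]
1870 ((0.5869676470756531, -0.010258734226226807), (0.3486061990261078, 0.46070370078086853), 1.515880823135376)
1326 ((0.5733184218406677, -0.005920127034187317), (0.25207528471946716, 0.40138864517211914), 3.3217592239379883)
dish 161 ((0.5805503726005554, -0.03882072493433952), 0.025199564173817635) 0.15623994861019352
[[-0.957  0.289 -0.   ]
 [ 0.289  0.957 -0.001]
 [ 0.    -0.001 -1.   ]] [0.18030289 0.59819857 0.25297163]
```
Button (0.580,-0.039,0.150). Slide direction at heading 86.5° : (0.061,0.998). Consistent.

Two-view triangulation puts the button at (0.580, -0.039, 0.149). The text implies 0.150 and the dish depth agrees. The slide direction is 86.5° in the world frame. Next I go above the pin with the fingers shut, tool y along the slide.

Careful with the scale: shifts go in units of 50 mm and turns go in units of 0.1 rad. That gives: -0.567 m is -11.34, -0.494 m is -9.88, -0.232 rad is -2.32.

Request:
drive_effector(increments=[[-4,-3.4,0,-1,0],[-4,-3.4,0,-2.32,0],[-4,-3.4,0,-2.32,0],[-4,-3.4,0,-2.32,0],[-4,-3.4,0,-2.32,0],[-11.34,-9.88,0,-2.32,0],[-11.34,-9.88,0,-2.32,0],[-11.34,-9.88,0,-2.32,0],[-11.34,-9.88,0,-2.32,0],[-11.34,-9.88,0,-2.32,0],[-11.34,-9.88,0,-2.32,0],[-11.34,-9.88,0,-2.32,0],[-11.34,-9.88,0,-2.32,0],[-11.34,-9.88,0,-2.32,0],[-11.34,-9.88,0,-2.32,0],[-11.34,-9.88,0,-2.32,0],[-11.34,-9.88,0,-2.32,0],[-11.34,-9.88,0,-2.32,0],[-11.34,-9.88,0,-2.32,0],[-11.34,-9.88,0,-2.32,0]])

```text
refused: increments[0]: [-4, -3.4, 0, -1, 0] is not of type 'object' (schema: type "object"). Nothing was moved.
```

Nothing moved. I misread the format; it is a list of objects, one for each row. Resending.

Request:
drive_effector(increments=[{"trans": [-4,-3.4,0],"spin": -1,"aperture": 0},{"trans": [-4,-3.4,0],"spin": -2.32,"aperture": 0},{"trans": [-4,-3.4,0],"spin": -2.32,"aperture": 0},{"trans": [-4,-3.4,0],"spin": -2.32,"aperture": 0},{"trans": [-4,-3.4,0],"spin": -2.32,"aperture": 0},{"trans": [-11.34,-9.88,0],"spin": -2.32,"aperture": 0},{"trans": [-11.34,-9.88,0],"spin": -2.32,"aperture": 0},{"trans": [-11.34,-9.88,0],"spin": -2.32,"aperture": 0},{"trans": [-11.34,-9.88,0],"spin": -2.32,"aperture": 0},{"trans": [-11.34,-9.88,0],"spin": -2.32,"aperture": 0},{"trans": [-11.34,-9.88,0],"spin": -2.32,"aperture": 0},{"trans": [-11.34,-9.88,0],"spin": -2.32,"aperture": 0},{"trans": [-11.34,-9.88,0],"spin": -2.32,"aperture": 0},{"trans": [-11.34,-9.88,0],"spin": -2.32,"aperture": 0},{"trans": [-11.34,-9.88,0],"spin": -2.32,"aperture": 0},{"trans": [-11.34,-9.88,0],"spin": -2.32,"aperture": 0},{"trans": [-11.34,-9.88,0],"spin": -2.32,"aperture": 0},{"trans": [-11.34,-9.88,0],"spin": -2.32,"aperture": 0},{"trans": [-11.34,-9.88,0],"spin": -2.32,"aperture": 0},{"trans": [-11.34,-9.88,0],"spin": -2.32,"aperture": 0}])

```text
t: 2.3
tcp_pos: [0.58, -0.0368, 0.2535]
tool_rot: [0.029, 1.0, 0.0, -0.0]
force: [0.2, -0.6, -0.1]
finger_gap: 0.003
gripper_force: 0.0
```

Run:
```python
from h import *
from scipy.spatial.transform import Rotation as r
s=manip.sense();M=r.from_quat(s['tool_rot']).as_matrix();print(M.round(3),s['tcp_pos'],M.T@(np.array([.580,-.039,.195])-s['tcp_pos']),s['force'])
```

```text
[[-0.998  0.059 -0.   ]
 [ 0.059  0.998  0.   ]
 [ 0.     0.    -1.   ]] [ 0.57996432 -0.03680765  0.25348411] [-0.00018737 -0.00219477  0.05848373] [ 0.18783193 -0.55718097 -0.12012718]
```

In the tool's units: -0.002 m is -0.04, 0.068 m is 1.36.

Request:
drive_effector(increments=[{"trans": [0,-0.04,0.6],"aperture": 0},{"trans": [0,-0.04,1.1],"aperture": 0},{"trans": [0,-0.04,1.36],"aperture": 0},{"trans": [0,-0.04,1.36],"aperture": 0},{"trans": [0,-0.04,1.36],"aperture": 0},{"trans": [0,-0.04,1.36],"aperture": 0}])

```text
t: 2.9
tcp_pos: [0.5815, -0.0403, 0.1866]
tool_rot: [0.03, 1.0, -0.0, 0.001]
force: [1.0, 0.4, -0.0]
finger_gap: 0.002
gripper_force: 0.0
```

Run:
```python
from h import *
for n,c in(('scene',(200,90,350,210)),):
    s=snap(n);x0,y0,x1,y1=c;cv2.imwrite(f'pics/{n}1.png',cv2.resize(s['pixels'][y0:y1,x0:x1,::-1],None,fx=4,fy=4,interpolation=cv2.INTER_CUBIC))
```

```text
(no output)
```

View pics/scene1.png

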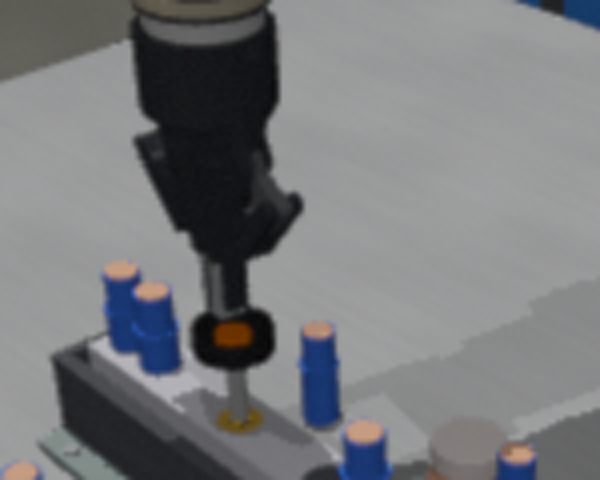

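The closed fingertips hang straight above the button, crop (228,310) over button (233,335). Going down to touch it.

Request:
drive_effector(increments=[{"trans": [0.02,0.02,0.12],"aperture": 0},{"trans": [0.02,0.02,0.24],"aperture": 0},{"trans": [0.02,0.02,0.28],"aperture": 0},{"trans": [0.02,0.02,0.32],"aperture": 0},{"trans": [0.02,0.02,0.36],"aperture": 0},{"trans": [0.02,0.02,0.36],"aperture": 0}])

```text
t: 3.55
tcp_pos: [0.5803, -0.0394, 0.1684]
tool_rot: [0.03, 1.0, -0.0, 0.001]
force: [-0.8, 0.0, 7.0]
finger_gap: -0.001
gripper_force: 3.3
```

In the tool's units: 0.012 m is 0.24, 0.01 m is 0.2.

Request:
drive_effector(increments=[{"trans": [0,0,0.04],"aperture": 0},{"trans": [0,0,0.08],"aperture": 0},{"trans": [0,0,0.12],"aperture": 0},{"trans": [0,0,0.16],"aperture": 0},{"trans": [0,0,0.2],"aperture": 0},{"trans": [0,0,0.24],"aperture": 0},{"trans": [0,0,0.24],"aperture": 0}])

```text
t: 4.25
tcp_pos: [0.5801, -0.0393, 0.1559]
tool_rot: [0.03, 1.0, -0.0, 0.001]
force: [0.0, 0.9, 7.1]
finger_gap: -0.002
gripper_force: 3.2
```

In the tool's units: 0.003 m is 0.06, 0.002 m is 0.04.

Request:
drive_effector(increments=[{"trans": [0,0,0.02],"aperture": 0},{"trans": [0,0,0.04],"aperture": 0},{"trans": [0,0,0.06],"aperture": 0},{"trans": [0,0,0.06],"aperture": 0}])

```text
t: 4.65
tcp_pos: [0.5801, -0.0393, 0.1536]
tool_rot: [0.03, 1.0, -0.0, 0.001]
force: [-1.4, -0.4, 9.7]
finger_gap: -0.001
gripper_force: 4.4
```

In the tool's units: 0.024 m is 0.48, 0.021 m is 0.42.

Request:
drive_effector(increments=[{"trans": [0,0.04,0.02],"aperture": 0},{"trans": [0,0.08,0.02],"aperture": 0},{"trans": [0,0.12,0.02],"aperture": 0},{"trans": [0,0.18,0.02],"aperture": 0},{"trans": [0,0.24,0.02],"aperture": 0},{"trans": [0,0.3,0.02],"aperture": 0},{"trans": [0,0.36,0.02],"aperture": 0},{"trans": [0,0.42,0.02],"aperture": 0},{"trans": [0,0.48,0.02],"aperture": 0},{"trans": [0,0.48,0.02],"aperture": 0}])

```text
t: 5.65
tcp_pos: [0.5818, -0.016, 0.1529]
tool_rot: [0.03, 1.0, -0.001, 0.001]
force: [-2.4, -0.8, 8.6]
finger_gap: 0.003
gripper_force: 4.3
```

Run:
```python
from h import *
for n,c in(('scene',(200,110,350,230)),):
    s=snap(n);x0,y0,x1,y1=c;cv2.imwrite(f'pics/{n}2.png',cv2.resize(s['pixels'][y0:y1,x0:x1,::-1],None,fx=4,fy=4,interpolation=cv2.INTER_CUBIC))
```

```text
(no output)
```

View pics/scene2.png

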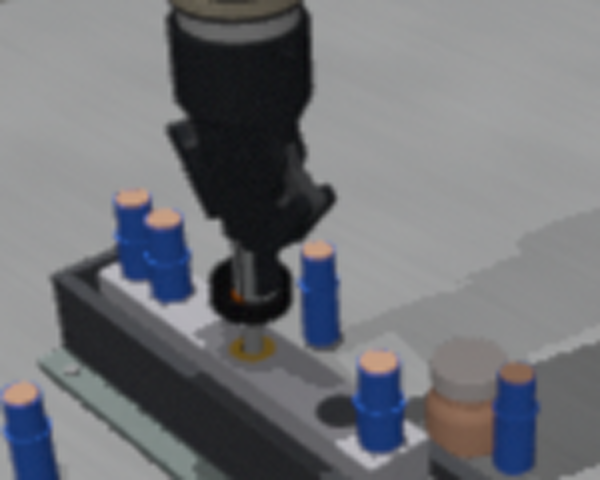

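The bar is following. The fingers, at crop (250,290), sit against the dish's stop-side wall and the pin is still upright. Carrying on in small steps.

In the tool's units: 0.012 m is 0.24, 0.01 m is 0.2.

Request:
drive_effector(increments=[{"trans": [0,0.04,0.02],"aperture": 0},{"trans": [0,0.08,0.02],"aperture": 0},{"trans": [0,0.12,0.02],"aperture": 0},{"trans": [0,0.16,0.02],"aperture": 0},{"trans": [0,0.2,0.02],"aperture": 0},{"trans": [0,0.24,0.02],"aperture": 0},{"trans": [0,0.24,0.02],"aperture": 0}])

```text
t: 6.4
tcp_pos: [0.5827, -0.0044, 0.1524]
tool_rot: [0.03, 1.0, -0.001, 0.001]
force: [-2.5, -3.0, 11.4]
finger_gap: 0.001
gripper_force: 5.6
```

In the tool's units: 0.006 m is 0.12, 0.004 m is 0.08.

Request:
drive_effector(increments=[{"trans": [0,0.04,0],"aperture": 0},{"trans": [0,0.08,0],"aperture": 0},{"trans": [0,0.12,0],"aperture": 0},{"trans": [0,0.12,0],"aperture": 0}])

```text
t: 6.8
tcp_pos: [0.5831, 0.0016, 0.1524]
tool_rot: [0.03, 1.0, -0.001, 0.001]
force: [-1.3, -3.1, 11.6]
finger_gap: 0.005
gripper_force: 5.6
```

Request:
drive_effector(increments=[{"trans": [0,0.04,0],"aperture": 0},{"trans": [0,0.08,0],"aperture": 0},{"trans": [0,0.12,0],"aperture": 0},{"trans": [0,0.12,0],"aperture": 0}])

```text
t: 7.2
tcp_pos: [0.5834, 0.0076, 0.1524]
tool_rot: [0.03, 1.0, -0.001, 0.001]
force: [-2.1, -1.9, 11.6]
finger_gap: -0.001
gripper_force: 5.6
```

Request:
drive_effector(increments=[{"trans": [0,0.04,0],"aperture": 0},{"trans": [0,0.08,0],"aperture": 0},{"trans": [0,0.12,0],"aperture": 0},{"trans": [0,0.12,0],"aperture": 0}])

```text
t: 7.6
tcp_pos: [0.5838, 0.0136, 0.1524]
tool_rot: [0.03, 1.0, -0.001, 0.001]
force: [-2.1, -3.5, 12.1]
finger_gap: 0.003
gripper_force: 5.6
```

In the tool's units: 0.006 m is 0.12, 0.004 m is 0.08.

Request:
drive_effector(increments=[{"trans": [0,0.04,0],"aperture": 0},{"trans": [0,0.08,0],"aperture": 0},{"trans": [0,0.12,0],"aperture": 0},{"trans": [0,0.12,0],"aperture": 0}])

```text
t: 8.0
tcp_pos: [0.5842, 0.0196, 0.1524]
tool_rot: [0.03, 1.0, -0.001, 0.001]
force: [-2.3, -3.7, 12.4]
finger_gap: -0.002
gripper_force: 5.6
```

In the tool's units: 0.004 m is 0.08, 0.002 m is 0.04.

Request:
drive_effector(increments=[{"trans": [0,0.04,0],"aperture": 0},{"trans": [0,0.08,0],"aperture": 0},{"trans": [0,0.08,0],"aperture": 0}])

```text
t: 8.3
tcp_pos: [0.5844, 0.0236, 0.1524]
tool_rot: [0.03, 1.0, -0.001, 0.001]
force: [-1.8, -3.2, 11.4]
finger_gap: -0.003
gripper_force: 5.6
```

Request:
drive_effector(increments=[{"trans": [0,0.04,0],"aperture": 0},{"trans": [0,0.08,0],"aperture": 0},{"trans": [0,0.08,0],"aperture": 0}])

```text
t: 8.6
tcp_pos: [0.5847, 0.0276, 0.1524]
tool_rot: [0.03, 1.0, -0.001, 0.001]
force: [-2.4, -1.7, 12.1]
finger_gap: -0.0
gripper_force: 5.6
```

Run:
```python
from h import *
b=snap('scene');v,u=np.mgrid[0:400,0:640];z=b['range_z']
c=-b['R'].T@b['t'];D=np.stack([(u-b['cx'])/b['f'],(v-b['cy'])/b['f'],u*0+1.],-1)@b['R'];X=c+D*z[...,None]
m=(abs(X[...,2]-.086)<.004)&(abs(X[...,0]-.58)<.03);print('bar top y max',np.sort(X[m][:,1])[-8:])
x0,y0,x1,y1=220,110,370,230;cv2.imwrite('pics/scene3.png',cv2.resize(b['pixels'][y0:y1,x0:x1,::-1],None,fx=4,fy=4,interpolation=cv2.INTER_CUBIC))
```

```text
bar top y max [0.5463632  0.54700739 0.54710116 0.54768725 0.54840717 0.54889897
 0.5522589  0.5523744 ]
```

View pics/scene3.png

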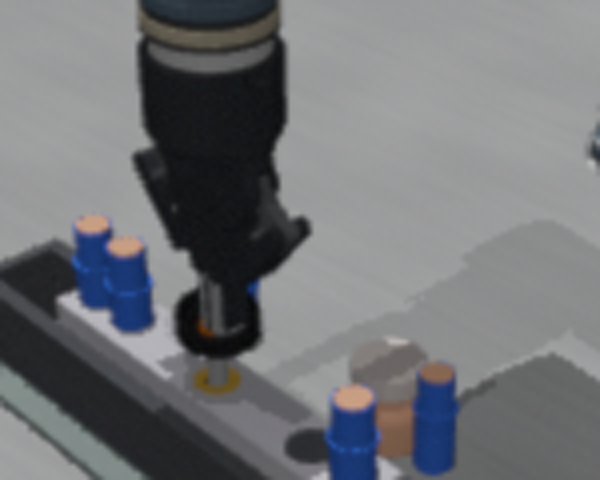

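The bar moves with the pin, brass ring at crop (216,380), and the pin hasn't dropped yet. Continuing.

In the tool's units: 0.004 m is 0.08, 0.002 m is 0.04.

Request:
drive_effector(increments=[{"trans": [0,0.04,0],"aperture": 0},{"trans": [0,0.08,0],"aperture": 0},{"trans": [0,0.08,0],"aperture": 0}])

```text
t: 8.95
tcp_pos: [0.585, 0.032, 0.1524]
tool_rot: [0.03, 1.0, -0.001, 0.002]
force: [-1.3, -0.6, 10.5]
finger_gap: 0.002
gripper_force: 5.4
```

```bash
python3 -c "
from h import *
s=snap('scene');print(onplane(s,274,205,.086))"
```

```text
[0.58421812 0.01783535 0.086     ]
```

Request:
drive_effector(increments=[{"trans": [0,0.04,0],"aperture": 0},{"trans": [0,0.08,0],"aperture": 0},{"trans": [0,0.08,0],"aperture": 0}])

```text
t: 9.3
tcp_pos: [0.5848, 0.0365, 0.1512]
tool_rot: [0.03, 1.0, -0.0, 0.001]
force: [0.8, 0.0, -0.6]
finger_gap: -0.001
gripper_force: 0.0
```

Contact force went to zero, so the pin has probably dropped. Looking before I centre.

Run:
```python
from m import *
b=snap('scene')
x0,y0,x1,y1=220,110,370,230;cv2.imwrite('pics/scene4.png',cv2.resize(b['pixels'][y0:y1,x0:x1,::-1],None,fx=4,fy=4,interpolation=cv2.INTER_CUBIC))
h=btn(b,(255,170,305,230));print(h)
```

```text
(None, 0, None)
```

View pics/scene4.png

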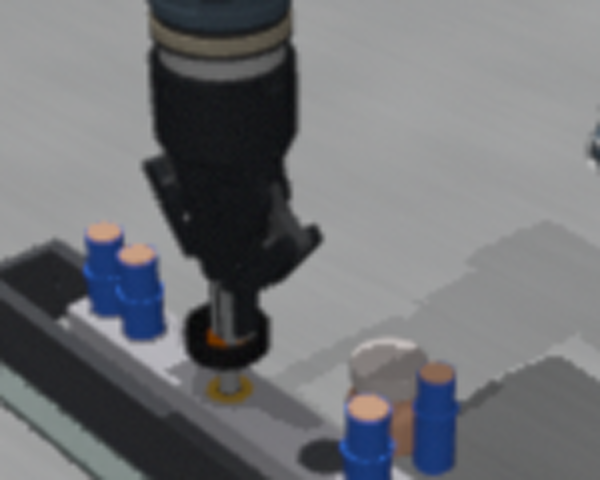

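The pin has dropped a few millimetres, with its dish at crop (227,335) and the ring at (229,390), full-image (277.2,207.5). The nose is in the hole. Next is the distance back to the middle.

Run:
```python
from m import *
b=snap('scene');t=snap('top')
P=onplane(b,277.2,207.5,.086);print('bore',P,'dist from tcp',manip.sense()['tcp_pos'],P-manip.sense()['tcp_pos'])
v,u=np.mgrid[0:400,0:640];z=t['range_z']
c=-t['R'].T@t['t'];D=np.stack([(u-t['cx'])/t['f'],(v-t['cy'])/t['f'],u*0+1.],-1)@t['R'];X=c+D*z[...,None]
w=(z>0)&(X[...,2]<.148)&(X[...,2]>.132)&(abs(X[...,0]-.585)<.03)
for lo,hi in((.1,.2),(-.2,-.04)):
    k=w&(X[...,1]>lo)&(X[...,1]<hi);print(X[k].mean(0),k.sum())
```

```text
bore [0.58559657 0.03042507 0.086     ] dist from tcp [0.58401272 0.03672663 0.15002794] [ 0.00158385 -0.00630156 -0.06402794]
[0.59182706 0.14568709 0.13955925] 73
[nan nan nan] 0<stdin>:8: RuntimeWarning: Mean of empty slice.
  ret = um.true_divide(
```

Both measures put the bore at about y = 0.028. I'll move back 8 mm and press in the middle.

In the tool's units: -0.008 m is -0.16, 0.008 m is 0.16.

Request:
drive_effector(increments=[{"trans": [0,-0.08,0],"aperture": 0},{"trans": [0,-0.16,0],"aperture": 0},{"trans": [0,-0.16,0.04],"aperture": 0},{"trans": [0,-0.16,0.08],"aperture": 0},{"trans": [0,-0.16,0.12],"aperture": 0},{"trans": [0,-0.16,0.16],"aperture": 0},{"trans": [0,-0.16,0.16],"aperture": 0}])

```text
t: 10.15
tcp_pos: [0.5835, 0.0288, 0.1419]
tool_rot: [0.03, 1.0, 0.0, -0.0]
force: [-0.3, -0.4, 1.2]
finger_gap: -0.0
gripper_force: 0.0
```

In the tool's units: 0.01 m is 0.2, 0.008 m is 0.16.

Request:
drive_effector(increments=[{"trans": [0,0,0.04],"aperture": 0},{"trans": [0,0,0.08],"aperture": 0},{"trans": [0,0,0.12],"aperture": 0},{"trans": [0,0,0.16],"aperture": 0},{"trans": [0,0,0.2],"aperture": 0},{"trans": [0,0,0.2],"aperture": 0}])

```text
t: 10.75
tcp_pos: [0.5835, 0.0287, 0.132]
tool_rot: [0.03, 1.0, 0.0, -0.0]
force: [0.3, -0.1, -0.1]
finger_gap: -0.001
gripper_force: 0.0
```

Request:
drive_effector(increments=[{"trans": [0,0,0.04],"aperture": 0},{"trans": [0,0,0.08],"aperture": 0},{"trans": [0,0,0.12],"aperture": 0},{"trans": [0,0,0.14],"aperture": 0},{"trans": [0,0,0.16],"aperture": 0},{"trans": [0,0,0.16],"aperture": 0}])

```text
t: 11.35
tcp_pos: [0.5837, 0.0288, 0.1242]
tool_rot: [0.03, 1.0, 0.0, -0.0]
force: [0.7, 0.8, 0.0]
finger_gap: 0.001
gripper_force: 0.0
```

Request:
drive_effector(increments=[{"trans": [0,0,0.02],"aperture": 0},{"trans": [0,0,0.04],"aperture": 0},{"trans": [0,0,0.04],"aperture": 0}])

```text
t: 11.65
tcp_pos: [0.5838, 0.0287, 0.1226]
tool_rot: [0.03, 1.0, 0.0, 0.0]
force: [-0.6, -0.2, 4.6]
finger_gap: -0.002
gripper_force: 2.2
```

In the tool's units: 0.006 m is 0.12, 0.005 m is 0.1.

Request:
drive_effector(increments=[{"trans": [0,0,0.04],"aperture": 0},{"trans": [0,0,0.08],"aperture": 0},{"trans": [0,0,0.1],"aperture": 0},{"trans": [0,0,0.12],"aperture": 0},{"trans": [0,0,0.12],"aperture": 0}])

```text
t: 12.15
tcp_pos: [0.5839, 0.0287, 0.118]
tool_rot: [0.03, 1.0, -0.0, 0.0]
force: [-3.4, 0.1, 13.4]
finger_gap: 0.001
gripper_force: 6.4
```

Fully pressed at TCP 0.118 (expected 0.1175 for home) with 13 N. Releasing, lifting and checking.

In the tool's units: -0.15 m is -3, -0.12 m is -2.4.

Request:
drive_effector(increments=[{"trans": [0,0,-0.06],"aperture": 0},{"trans": [0,0,-0.12],"aperture": 0},{"trans": [0,0,-0.24],"aperture": 0},{"trans": [0,0,-0.6],"aperture": 0},{"trans": [0,0,-1.4],"aperture": 0},{"trans": [0,0,-2.4],"aperture": 0},{"trans": [0,0,-3],"aperture": 0},{"trans": [2,0,-3],"aperture": 0},{"trans": [2,0,-3],"aperture": 0},{"trans": [2,0,-3],"aperture": 0},{"trans": [2,0,-3],"aperture": 0}])

```text
t: 13.25
tcp_pos: [0.4823, 0.0351, 0.2662]
tool_rot: [0.03, 1.0, 0.0, -0.0]
force: [0.1, 0.2, 0.0]
finger_gap: 0.003
gripper_force: 0.0
```

Run:
```python
from m import *
b=snap('scene');t=snap('top')
x0,y0,x1,y1=220,130,370,250;cv2.imwrite('pics/scene5.png',cv2.resize(b['pixels'][y0:y1,x0:x1,::-1],None,fx=4,fy=4,interpolation=cv2.INTER_CUBIC))
pa=btn(b,(255,170,305,230),(5,100,60));pt=btn(t,(350,160,385,200),(5,100,60));print(pa,pt)
if pa[1]:print('scene@.102',onplane(b,*pa[0],.102),'depth',depth(b,*pa[0]))
if pa[1] and pt[1]:print(two(b,pa[0],t,pt[0]))
```

```text
(array([276.91428571, 202.27142857]), np.int32(70), array([272, 199,  11,   8])) (None, 0, None)
scene@.102 [0.58623426 0.03112311 0.102     ] depth [0.58389596 0.02842922 0.09935709]
```

View pics/scene5.png

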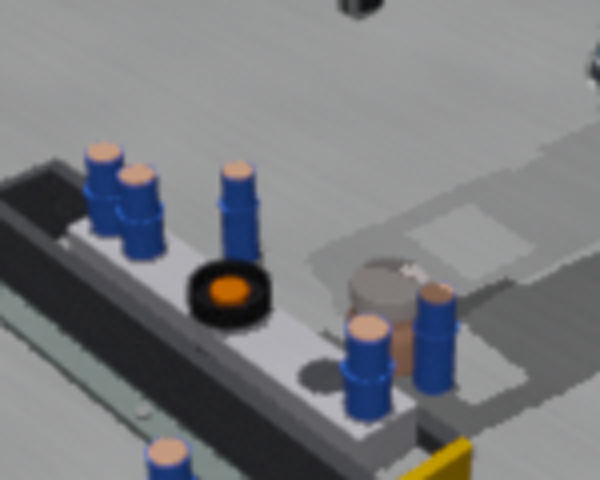

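The dish now sits low on the bar at crop (230,293), with the orange button showing. One numeric check of rim against button height before handing in.

Run:
```python
from h import *
v,u=np.mgrid[0:400,0:640]
for _ in range(2):
    b=snap('scene');z=b['range_z']
    c=-b['R'].T@b['t'];D=np.stack([(u-b['cx'])/b['f'],(v-b['cy'])/b['f'],u*0+1.],-1)@b['R'];X=c+D*z[...,None]
    h=cv2.cvtColor(b['pixels'],cv2.COLOR_RGB2HSV);w=(abs(u-277)<14)&(abs(v-203)<11)
    o=w&(h[...,0]<19)&(h[...,1]>180)&(h[...,2]>110)
    r=np.hypot(X[...,0]-.584,X[...,1]-.0285)
    print('button z',np.median(X[o][:,2]),o.sum(),'rim z',np.percentile(X[w&(r>.0215)&(r<.026)&(X[...,2]>.098)][:,2],[25,50,75,95]))
    k=(abs(X[...,0]-.584)<.015)&(abs(X[...,1]-.065)<.012);print('bar z',np.median(X[k][:,2]))
```

```text
button z 0.10122602448954598 50 rim z [0.10085659 0.10354254 0.10517723 0.10668024]
bar z 0.08612913959787527
button z 0.10149338564885135 50 rim z [0.10102739 0.10355096 0.10532956 0.10626085]
bar z 0.08594020055168533
```

The button top reads 0.1014 (0.102 expected when up), the rim about 0.106 and the bar 0.086. So the pin is home and the button is up.

```bash
python3 -c "
from station import manip
print(manip.sign_off())"
```

```text
the job is handed in; nothing more can be done
None
```

The job is handed in: by camera the pin is home with its button up again, the bar has shifted about 66 mm, the highest tool force I read was about 13 N, and I saw no sign of the loose items being touched; the sign-off gave no verdict.

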